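Set the cooking plate's click dial and start it

ROBOT

A 6-joint arm with a two-finger parallel gripper is mounted at the origin on a cart in front of the work surface, level with it; the furniture and walls round the work are solid. World frame = base frame: x ahead of the robot, y to its left, z up, the work surface at z = 0. Lengths are in m, angles in degrees, forces in N, time in s.
With the tool pointing down it reaches from about 0.3 to 0.775 m from the base axis. Payload 14.6 kg.
Tool frame: the origin (TCP) lies at the very end of the fingers, on their centre line; the grasp point (between the pads) lies 19 mm behind it; z points along the fingers, y is the line along which they close (so a half turn about z gives the same grasp; the last joint's range is limited). The gripper opens to 85 mm and grips with 20 to 120 N. Pads are 22 mm wide; open, the fingers measure 114 mm over their backs; the gripper's body (76 mm by 85 mm) begins 54 mm behind the grasp point. The pads swing forward as they close: fully open they stand 13 mm farther back than shut.
Start: joints at [64.366, 17.183, 87.147, -0, 75.671, -3.816], TCP at [0.204, 0.511, 0.231] pointing down, gripper open.
Joint ranges: [-173.82, 173.82], [-45.26, 126.66], [13.44, 144.39], [-59.66, 239.66], [0, 175.72], [-146.38, 146.38]. Speed limits (degrees/s): [127.2, 127.2, 147.25, 180, 180, 180].

INTERFACE

Orientations are given as [roll, pitch, yaw] about the fixed x, y, z axes, in that order (R = Rz(yaw) Ry(pitch) Rx(roll)).
In Python, from cell import manip, viewer gives the robot as it stands.
- The arm moves only by the shell command python3 -m creep 'ROWS'. ROWS is JSON, a list of rows, each a list of 3 entries, a list of its own where there are three numbers: the shift along the tool's x, y, z in cm, then the turn about the tool's z in degrees, then the finger opening in cm, from 0 to 8.54. In form: [[[dx, dy, dz], yaw, gripper], ...]. A call has exactly 10 rows; each row shifts and turns the commanded pose from where the row before left it, along the tool's axes as they then stand; what a row does not reach is not made up. A row lasts 1/10 s, in which the tool goes at most 50 mm and 8.59 degrees, less where a joint would pass 70% of its speed; a pose out of reach is approached as far as the arm can. A call is refused whole if a number of a shift passes 5 or a number of a turn 8.59, either way. A call with a gripper value outside its range is refused whole. The fingers move at their own pace and stop on an object; the grip force is fixed at half the most. Time passes only in rows, so rows that do not move let the fingers close, or fill a call up. It gives the time, the measured TCP pose, the force, the opening and the grip force at its end, in the units of the state.
- manip.sense(): the state, without advancing time (a new reading comes with each control period).
- viewer.camera(name): name is "side" or "top" or "wrist"; returns a dict with "frame" (384x512x3 uint8, red, green, blue), "vertical_fov" (degrees; the focal length in pixels is half the picture's height over the tangent of half this angle, whatever the lens; pixels are square), "cx", "cy" (the principal point, pixels), "D" ([k1, k2, p1, p2, k3] as OpenCV has them; the pictures are not rectified), "rvec" (rotation vector, rad) and "tvec" (3), from world to camera coordinates, as OpenCV has them. Camera axes: x right, y down, z forward; pixel columns grow to the right and rows downward; lengths in m; the calibration is good to about 2 mm. A picture is of the moment at which its call begins. There is no depth.
- manip.job_done(): hands the job in; it is judged then, once.
Trained networks look in a picture, given as the dict that the camera call returned (one of the last four; its "shot" number tells which), for a name from the list of things; names that differ only in an ending like _2 or _b are one class to them, and where a whole thing is asked for, a point or a joint stands for the part that bears it (a point fixed in the world has none). Each returns a list of dicts, best first, with "conf" (0 to 1); they miss things now and then, are a little off and sometimes report something else, mostly with a low value. They report only what shows in the picture. A call takes as long as a camera call.
- viewer.search_frame(picture, name): "position" ([x, y, z] in m, in world coordinates, good to about 4 mm: the middle of the surface that is visible of it).
- viewer.masks_of(picture, name): "pixels" (384x512 bool, what is visible of it).
- viewer.spot_point(picture, name): "position" ([x, y, z] in m, in world coordinates, good to about 4 mm: a listed point, or the origin of a listed thing).
The state is a dict: "time": time; "joint_pos": joint angles; "joint_vel": joint speeds; "effort": joint torques, N m; "tcp_pos": TCP position; "eef_rot": TCP orientation; "ft_force": force on the tool from outside, world axes, zero at the start; "wrist_torque": the same for the moment, N m; "opening": finger opening in m; "grip_force": force on a finger pad.
Only numpy, scipy, OpenCV 4.12 (cv2) and the standard library are available. Lean on these libraries where they do the work, as an engineer would, in place of code of your own. Each camera call takes 0.05 s, during which the arm holds its last target. There are 200 camera calls.

TASK

Set the portable cooking plate to preheat: with a fingertip laid on the face of its big round dial, drag the dial round until it clicks in with the pointer at the orange dot, and let go of it; only then press the green start button all the way in with a fingertip and let it come back. Press gently, do not take hold of the dial, and leave the things standing around the plate where they are.

Things in the scene. Friction and masses are not known exactly. Their poses are not given: they have to be found in the camera images.
- cooker: black portable single cooking plate, 300 (its x) x 260 (its y) x 48 mm high, fixed to the worktop; origin at the centre of its underside. Its front, the dial and button side, faces its -x. In this frame the dial's axis is at x -82, y +35 mm, the button at x -95, y -85 mm
- orange_dot (a point): the orange dot, 15 mm across, flat on the cooker's top, 64 mm from the dial's axis. Four dots, 0.7 rad apart, lie round the rear of the dial; clockwise from above: white (off), blue, orange, red
- dial_face (a point): centre of the dial's flat upper face, on its upright axis, 64 mm above the worktop; its x axis points along the white pointer line. Dark disc 90 mm across, knurled edge, 16 mm proud of the cooker. Pressed, it sinks up to 8 mm on a spring (2.5 N, then 0.7 N per mm). A fingertip 5 to 7 mm down, 32 mm off the axis, moved round in an arc drags it by friction
- dial (a joint): angle of the dial, rad; grows clockwise seen from above; clicks at 0 (white dot), 0.7 (blue), 1.4 (orange) and 2.1 (red); stops at -0.1 and 2.2. Resistance up to about 0.05 N m turned slowly; let go, it falls into the nearest click, or may stay just midway between two. It starts somewhere between 0 and 0.8
- start_top (a point): centre of the top of the green start button, 26 mm across, on a low dark base right of the dial; spring return
- start (a joint): travel of the start button, m: 0 out, 0.006 fully in (about 4 N); counts as pressed beyond 0.0048
- mug: striped mug, 86 x 116 x 90 mm high, left of the plate; origin under its centre; leave alone
- salt_shaker: salt shaker, 44 x 44 x 90 mm high, left of the plate; origin under its centre; leave alone
- lemon: lemon, 83 x 58 x 58 mm, right of the plate; leave alone
- tin_small: small tin with a red label, 57 mm across, 72 mm high, right of the plate; origin under its centre; leave alone

How it is judged (in metres and radians):
On the way, in this order (a step that is already met when the one before it is completed fails the run):
1. the dial rests in the orange click, let go (value of joint dial between 1.28 and 1.52 rad and contact force between the fingers and dial below 0.1 N), for 0.2 s.
2. the start button is pressed in (value of joint start above 0.0048 m), for 0.05 s.
At the end, for the whole second after the job is handed in: the dial rests in the orange click (1.4 rad, within 0.12) and the start button, pressed after that, is out again (under 1.5 mm) (value of joint dial between 1.28 and 1.52 rad and value of joint start below 0.0015 m); the robot touches nothing.
It fails at once if start pressed while the dial is not at orange (value of joint start above 0.003 m and (value of joint dial below 1.28 rad or value of joint dial above 1.52 rad)).
It fails at once if the dial or the button pressed hard (over 45 N) (contact force between the fingers and dial above 45 N or contact force between the fingers and start above 45 N).
It fails at once if the dial taken between the fingers (grasp point down at the face, over the dial) (z of the grasp point in the frame of dial_face below 0.006 m and horizontal distance between the grasp point and dial_face below 0.06 m).
It fails at once if a thing beside the plate moved more than 15 mm (distance of any of mug, salt_shaker, lemon, tin_small from where it was at the start of the episode above 0.015 m).
It also fails if it takes over 38 s, if anything falls off the work surface, if the arm or the gripper's body presses on something with over 40 N, if the wrist force passes 120 N, or if a joint passes its speed limit or range.

## Working session

There is one attempt and no reset: what is moved stays moved. The work goes in short steps, Python scripts to look and compute and a shell command to move; the robot and the scene stay as the last step left them, time stands still between calls to the robot, and variables do not carry over. Pictures are saved under pics/ and viewed, at most 10 in all, crops included, and the job is handed in when it is done.

```bash
mkdir -p pics; ls; cat > h.py <<'E'
import numpy as np, cv2
from cell import manip, viewer
def K(p):
    h=p["frame"].shape[0]; f=h/2/np.tan(np.radians(p["vertical_fov"])/2)
    return np.array([[f,0,p["cx"]],[0,f,p["cy"]],[0,0,1.]])
def proj(p,X): return cv2.projectPoints(np.float64(X).reshape(-1,1,3),np.float64(p["rvec"]),np.float64(p["tvec"]),K(p),np.float64(p["D"]))[0].reshape(-1,2)
def ray(p,uv,z):
    n=cv2.undistortPoints(np.float64(uv).reshape(-1,1,2),K(p),np.float64(p["D"])).reshape(-1,2)
    R=cv2.Rodrigues(np.float64(p["rvec"]))[0]; c=-R.T@np.float64(p["tvec"]).ravel()
    d=np.c_[n,np.ones(len(n))]@R
    return c+d*((z-c[2])/d[:,2])[:,None]
E
python3 - <<'E'
from h import *
for c in ["top","side"]:
    p=viewer.camera(c); cv2.imwrite(f"pics/{c}0.png",p["frame"][:,:,::-1])
    for n in ["cooker","orange_dot","dial_face","start_top","mug","salt_shaker","lemon","tin_small"]:
        r=viewer.spot_point(p,n)
        if r: print(c,n,np.round(r[0]["position"],4),round(r[0]["conf"],2),proj(p,r[0]["position"]).round(0)[0], [k for k in r[0]])
s=manip.sense(); print(s)
E
```

```text
pics
top cooker [ 0.5387  0.0747 -0.0012] 0.98 [249. 214.] ['position', 'conf']
top orange_dot [0.5183 0.0977 0.0482] 0.64 [239. 220.] ['position', 'conf']
top dial_face [0.475  0.1428 0.0658] 0.59 [219. 238.] ['position', 'conf']
top start_top [0.4148 0.0344 0.066 ] 0.51 [265. 265.] ['position', 'conf']
top mug [6.548e-01 2.597e-01 6.000e-04] 0.74 [177. 168.] ['position', 'conf']
top salt_shaker [0.5365 0.2901 0.0012] 0.6 [163. 214.] ['position', 'conf']
top lemon [ 0.4846 -0.1218 -0.0011] 0.85 [328. 236.] ['position', 'conf']
top tin_small [ 0.4147 -0.0951  0.0008] 0.81 [317. 265.] ['position', 'conf']
side cooker [ 0.5339  0.0804 -0.0014] 0.62 [275. 220.] ['position', 'conf']
side orange_dot [0.5231 0.1005 0.0496] 0.73 [279. 211.] ['position', 'conf']
side dial_face [0.4756 0.1444 0.062 ] 0.86 [299. 221.] ['position', 'conf']
side start_top [0.4183 0.0379 0.0704] 0.49 [325. 190.] ['position', 'conf']
side mug [6.553e-01 2.548e-01 5.000e-04] 0.96 [211. 272.] ['position', 'conf']
side salt_shaker [ 5.264e-01  2.878e-01 -4.000e-04] 0.69 [270. 291.] ['position', 'conf']
side lemon [ 0.4833 -0.122   0.0006] 0.63 [299. 173.] ['position', 'conf']
side tin_small [ 0.4106 -0.0959  0.0074] 0.57 [325. 178.] ['position', 'conf']
{'time': 0.9, 'joint_pos': array([ 6.43661501e+01,  1.71824756e+01,  8.71456771e+01,  1.05013080e-03,
        7.56686981e+01, -3.81595573e+00]), 'joint_vel': array([-0.0404401 ,  0.03843879, -0.01573008, -0.06873221, -0.07177678,
       -0.11635193]), 'effort': array([-2.86471841e-03, -5.43317521e+01, -3.61998975e+01, -1.62141314e-04,
        3.22990991e-04,  1.99933271e-05]), 'tcp_pos': array([0.20441388, 0.51060978, 0.23129454]), 'eef_rot': array([ 1.79996790e+02, -8.05623535e-04,  1.58181846e+02]), 'ft_force': array([0.13326834, 0.02192023, 0.26779387]), 'wrist_torque': array([ 0.04531136,  0.01525536, -0.0432855 ]), 'grip_force': 0.0, 'opening': 0.08543376384432298}
```

View crop.

```bash
python3 - <<'E'
import cv2, numpy as np
a=cv2.imread("pics/top0.png")[150:310,150:350]; b=cv2.imread("pics/side0.png")[150:310,200:400]
cv2.imwrite("pics/crop0.png",np.vstack([cv2.resize(i,None,fx=3,fy=3,interpolation=cv2.INTER_CUBIC)[:300*1+180] for i in (a,)]))
cv2.imwrite("pics/crop1.png",cv2.resize(b,None,fx=3,fy=3,interpolation=cv2.INTER_CUBIC))
E
```

```text
(no output)
```

View pics/crop0.png

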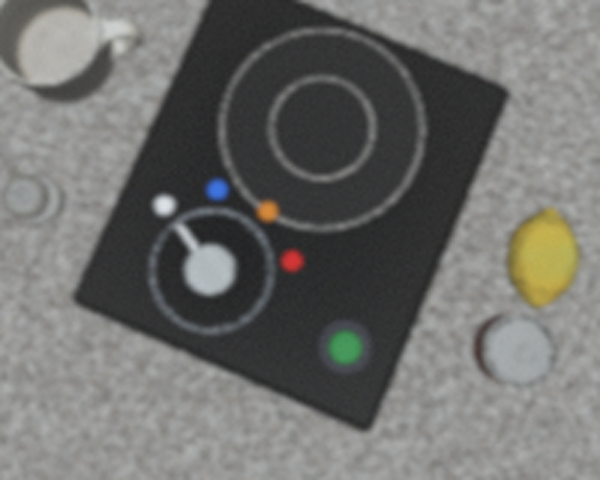

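View pics/crop1.png

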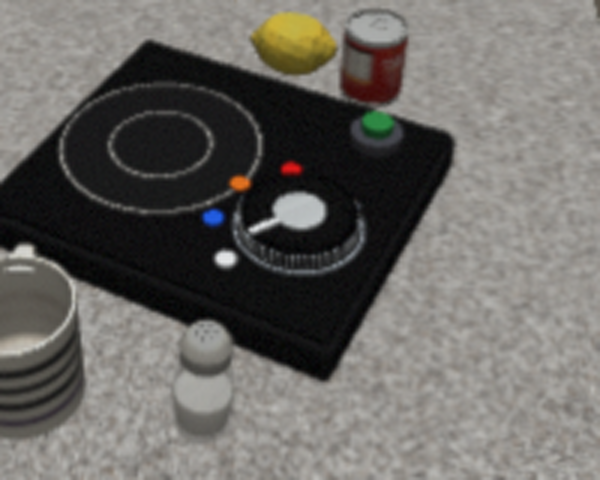

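```bash
python3 - <<'E'
from h import *
from scipy.optimize import least_squares
P=[viewer.camera("top"),viewer.camera("side")]
axis0=np.array([.475,.1435]); obs=[]
rng={"blue":(100,130),"orange":(8,22),"red":(0,5),"green":(50,85)}
g0={}
for i,p in enumerate(P):
    hsv=cv2.cvtColor(p["frame"],cv2.COLOR_RGB2HSV); o={}
    for n,(a,b) in rng.items():
        m=((hsv[...,0]>=a)&(hsv[...,0]<=b)&(hsv[...,1]>110)&(hsv[...,2]>60)).astype(np.uint8)
        u=proj(p,[*axis0,.055])[0]; mask=np.zeros_like(m); cv2.circle(mask,tuple(int(v) for v in u),60,1,-1)
        k,l,st,c=cv2.connectedComponentsWithStats(m*mask)
        j=[q for q in range(1,k) if 8<st[q,4]<160]
        j=min(j,key=lambda q:np.linalg.norm(c[q]-u)); o[n]=c[j]; print(i,n,c[j].round(1),st[j,4])
    obs.append(o)
cw=lambda c,a0,k:[c[0]+.064*np.cos(a0-.7*k),c[1]+.064*np.sin(a0-.7*k),.048]
f=lambda v,I=(0,1):np.concatenate([proj(P[i],cw(v[:2],v[2],k))[0]-obs[i][n] for i in I for n,k in (("blue",1),("orange",2),("red",3))])
for I in ((0,),(1,),(0,1)):
    s=least_squares(f,[*axis0,.65],kwargs=dict(I=I)); print(I,s.x.round(4),np.degrees(s.x[2]),np.abs(s.fun).max())
s2=least_squares(lambda X:np.concatenate([proj(P[i],X)[0]-obs[i]["green"] for i in (0,1)]),[.416,.036,.065]);print("btn",s2.x.round(4),s2.fun.round(2))
# pointer: brightness profile on the face, r 24..40 mm
for p in P:
    A=np.radians(np.arange(-180,180,2)); S=[]
    g=cv2.cvtColor(p["frame"],cv2.COLOR_RGB2GRAY).astype(np.float32)
    for a in A:
        X=[[s.x[0]+r*np.cos(a),s.x[1]+r*np.sin(a),.064] for r in np.linspace(.026,.036,6)]
        u=proj(p,X).astype(np.float32); S.append(cv2.remap(g,u[None,:,0],u[None,:,1],cv2.INTER_LINEAR).mean())
    S=np.array(S);k=S.argmax();w=np.clip(S[k-8:k+9]-np.median(S)-15,0,None);print("pointer deg",np.degrees((A[k-8:k+9]*w).sum()/w.sum()),S.max())
print(manip.sense()["time"])
E
```

```text
0 blue [222.  212.7] 56
0 orange [238.8 220. ] 44
0 red [246.9 236.5] 46
0 green [264.6 265.4] 87
1 blue [270.6 222. ] 42
1 orange [279.6 210.5] 37
1 red [296.7 205.7] 26
1 green [325.4 190.4] 62
(0,) [0.4725 0.1415 0.6527] 37.39782421585897 0.017394263992883907
(1,) [0.4745 0.1414 0.6583] 37.71860484789847 0.15411728791113433
(0, 1) [0.4735 0.1415 0.6548] 37.51843089810595 0.5313828090654056
btn [0.4151 0.0357 0.066 ] [ 0.05 -0.56  0.58  0.05]
pointer deg 37.63547681433471 183.19563
pointer deg 36.0302485594505 195.61426
1.0
```

```bash
python3 -m creep '[[[-2,-1.37,0],0,0],[[-3.5,-2.39,0],0,0],[[-4.08,-2.79,0],0,0],[[-4.08,-2.79,0],0,0],[[-4.08,-2.79,0],0,0],[[-4.08,-2.79,0],0,0],[[-4.08,-2.79,0],0,0],[[-4.08,-2.79,0],0,0],[[-3.5,-2.39,0],0,0],[[-2,-1.37,0],0,0]]' && python3 -m creep '[[[0,0,1],0,0],[[0,0,2],0,0],[[0,0,3],0,0],[[0,0,3],0,0],[[0,0,2.5],0,0],[[0,0,1.5],0,0],[[0,0,1],0,0],[[0,0,0.5],0,0],[[0,0,0],0,0],[[0,0,0],0,0]]'; python3 -c "
from cell import manip
s=manip.sense();print(s['tcp_pos'],s['ft_force'],s['eef_rot'],s['joint_pos'])"
```

```text
time: 2.0
tcp_pos: [0.4448, 0.151, 0.2314]
eef_rot: [180.0, 0.0, 158.1]
ft_force: [0.8, -0.0, -0.1]
opening: -0.0002
grip_force: 0.0
time: 3.0
tcp_pos: [0.4439, 0.1537, 0.0869]
eef_rot: [180.0, 0.0, 158.2]
ft_force: [1.0, -0.2, -0.2]
opening: 0.0002
grip_force: 0.0
[0.44394169 0.15370495 0.08692306] [ 1.0354686  -0.23596149 -0.15225094] [1.79963940e+02 4.78204801e-02 1.58189681e+02] [ 1.46287483e+01  1.75833325e+01  1.08033856e+02  7.46563636e-04
  5.43229212e+01 -5.35613826e+01]
```

```bash
python3 -m creep '[[[0,0,0.6],0,0],[[0,0,0.6],0,0],[[0,0,0.5],0,0],[[0,0,0.2],0,0],[[0,0,0.1],0,0],[[0,0,0.1],0,0],[[0,0,0.1],0,0],[[0,0,0.1],0,0],[[0,0,0.1],0,0],[[0,0,0],0,0]]' && python3 -m creep '[[[0,0,0.1],0,0],[[0,0,0.1],0,0],[[0,0,0],0,0],[[0,0,0],0,0],[[0,0,0],0,0],[[0,0,0],0,0],[[0,0,0],0,0],[[0,0,0],0,0],[[0,0,0],0,0],[[0,0,0],0,0]]'
```

```text
time: 4.0
tcp_pos: [0.4437, 0.1536, 0.0624]
eef_rot: [180.0, 0.0, 158.2]
ft_force: [-1.1, 0.2, 3.0]
opening: -0.0
grip_force: 1.8
time: 5.0
tcp_pos: [0.4437, 0.1535, 0.0603]
eef_rot: [180.0, 0.0, 158.2]
ft_force: [-1.0, 0.4, 4.9]
opening: -0.0
grip_force: 2.5
```

```bash
python3 -m creep '[[[0,0,0.1],0,0],[[0,0,0.12],0,0],[[0,0,0],0,0],[[0,0.112,0],2,0],[[-0.008,0.223,0],4,0],[[-0.008,0.223,0],4,0],[[-0.008,0.223,0],4,0],[[-0.008,0.223,0],4,0],[[-0.008,0.223,0],4,0],[[-0.008,0.223,0],4,0]]' && python3 -c "
from h import *
p=viewer.camera('wrist'); cv2.imwrite('pics/w0.png',p['frame'][:,:,::-1])
p=viewer.camera('side'); cv2.imwrite('pics/s1.png',cv2.resize(p['frame'][150:310,200:400,::-1],None,fx=3,fy=3,interpolation=2))"
```

```text
time: 6.0
tcp_pos: [0.4521, 0.1655, 0.0583]
eef_rot: [180.0, 0.0, 132.0]
ft_force: [-1.6, 1.0, 5.8]
opening: 0.0001
grip_force: 3.2
```

View pics/s1.png

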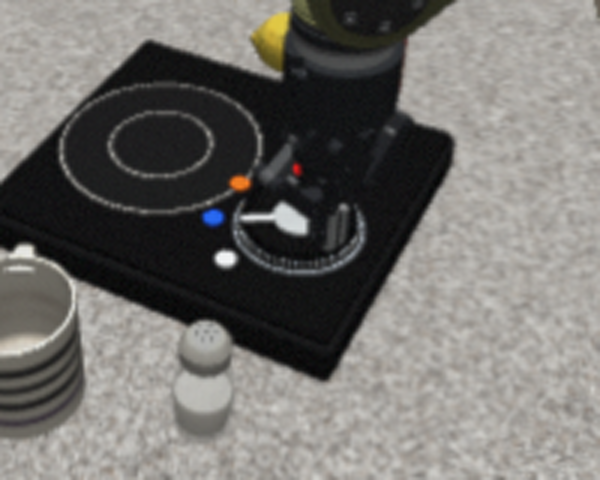

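The side view shows the pointer (tip at crop 242,218) following the finger, close to the blue dot (213,217). I'll carry on round.

```bash
python3 -m creep '[[[-0.008,0.223,0],4,0],[[-0.008,0.223,0],4,0],[[-0.008,0.223,0],4,0],[[-0.008,0.223,0],4,0],[[-0.008,0.223,0],4,0],[[-0.008,0.223,0],4,0],[[-0.008,0.223,0],4,0],[[-0.008,0.223,0],4,0],[[-0.008,0.223,0],4,0],[[-0.008,0.223,0],4,0]]' && python3 -m creep '[[[-0.008,0.223,0],4,0],[[-0.008,0.223,0],4,0],[[-0.008,0.223,0],4,0],[[0,0.112,0],2,0],[[0,0,0],0,0],[[0,0,0],0,0],[[0,0,0],0,0],[[0,0,0],0,0],[[0,0,0],0,0],[[0,0,0],0,0]]' && python3 -c "
from h import *
p=viewer.camera('side'); cv2.imwrite('pics/s2.png',cv2.resize(p['frame'][150:310,200:400,::-1],None,fx=3,fy=3,interpolation=2))"
```

```text
time: 7.1
tcp_pos: [0.4726, 0.1735, 0.0583]
eef_rot: [179.9, 0.0, 92.0]
ft_force: [0.3, -2.3, 6.5]
opening: -0.0002
grip_force: 3.2
time: 8.1
tcp_pos: [0.4801, 0.1727, 0.0583]
eef_rot: [180.0, 0.0, 78.2]
ft_force: [-0.6, -2.0, 5.3]
opening: -0.0001
grip_force: 3.2
```

View pics/s2.png

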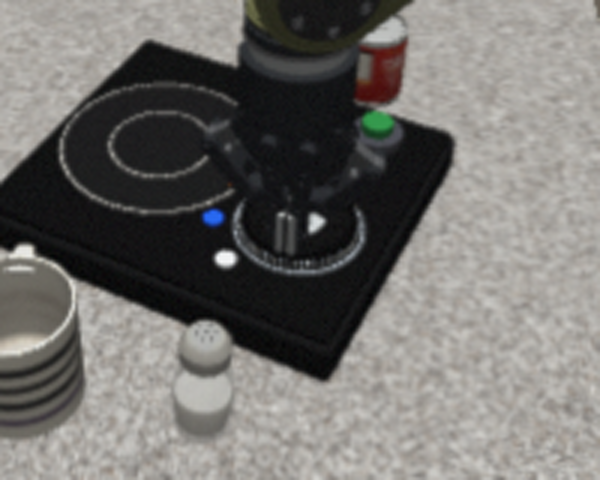

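```bash
python3 -m creep '[[[0,0,-0.5],0,0],[[0,0,-1],0,0],[[0,0,-2.5],0,0],[[0,0,-3],0,0],[[-2,-0.48,-2],0,0],[[-3.5,-0.84,0],0,0],[[-3.7,-0.9,0],0,0],[[-3.5,-0.84,0],0,0],[[-2,-0.5,0],0,0],[[0,0,0],0,0]]' && python3 - <<'E'
from h import *
for c in ("side","top"):
    p=viewer.camera(c); cv2.imwrite(f'pics/{c}3.png',cv2.resize(p['frame'][150:310,(200 if c=="side" else 150):(400 if c=="side" else 350),::-1],None,fx=3,fy=3,interpolation=2))
    A=np.radians(np.arange(-180,180,2)); S=[]
    g=cv2.cvtColor(p["frame"],cv2.COLOR_RGB2GRAY).astype(np.float32)
    for a in A:
        u=proj(p,[[.4735+r*np.cos(a),.1415+r*np.sin(a),.064] for r in np.linspace(.026,.036,6)]).astype(np.float32); S.append(cv2.remap(g,u[None,:,0],u[None,:,1],cv2.INTER_LINEAR).mean())
    S=np.array(S);k=S.argmax();w=np.clip(S[k-8:k+9]-np.median(S)-15,0,None);d=np.degrees((A[k-8:k+9]*w).sum()/w.sum());print(c,"pointer deg",d,S.max(),"dial",np.radians(37.5-d))
s=manip.sense();print(s['tcp_pos'],s['ft_force'],s['time'])
E
```

```text
time: 9.15
tcp_pos: [0.4141, 0.0348, 0.1486]
eef_rot: [180.0, 0.0, 78.1]
ft_force: [-0.2, 1.0, 0.3]
opening: 0.0001
grip_force: 0.0
side pointer deg -41.35618348286908 203.79851 dial 1.3763000373328351
top pointer deg -45.34009984883369 186.42366 dial 1.4458324950430048
[0.41513669 0.03635533 0.14859982] [0.6107473  0.33912714 0.51116754] 9.25
```

View pics/side3.png

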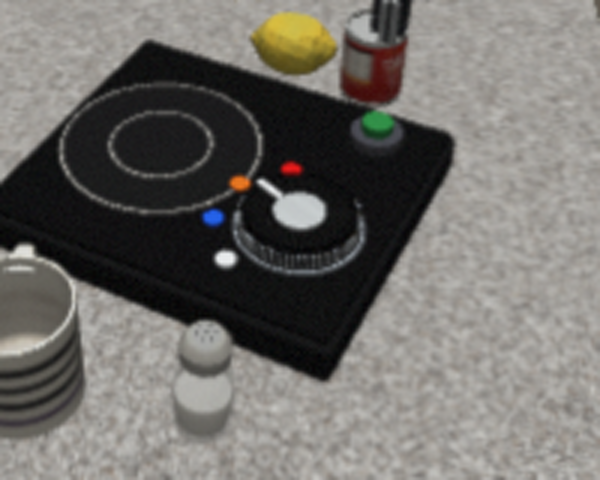

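The pointer (tip at crop 260,182) now points to the orange dot (240,183). The two views put the dial at 1.38 and 1.45 rad, so it sits in the orange click. Next is the button.

```bash
python3 -m creep '[[[0,0,1],0,0],[[0,0,2],0,0],[[0,0,2],0,0],[[0,0,1.4],0,0],[[0,0,0.8],0,0],[[0,0,0.4],0,0],[[0,0,0.2],0,0],[[0,0,0.2],0,0],[[0,0,0.1],0,0],[[0,0,0],0,0]]' && python3 -m creep '[[[0,0,0.1],0,0],[[0,0,0.1],0,0],[[0,0,0.1],0,0],[[0,0,0],0,0],[[0,0,0],0,0],[[0,0,0],0,0],[[0,0,0],0,0],[[0,0,0],0,0],[[0,0,0],0,0],[[0,0,0],0,0]]'
```

```text
time: 10.25
tcp_pos: [0.4152, 0.0364, 0.0674]
eef_rot: [180.0, -0.0, 78.2]
ft_force: [-0.5, 1.5, 2.2]
opening: 0.0
grip_force: 1.1
time: 11.25
tcp_pos: [0.415, 0.0363, 0.0642]
eef_rot: [180.0, 0.0, 78.2]
ft_force: [3.4, 2.8, 4.5]
opening: 0.0002
grip_force: 1.9
```

```bash
python3 -m creep '[[[0,0,0.05],0,0],[[0,0,0.05],0,0],[[0,0,0],0,0],[[0,0,0],0,0],[[0,0,0],0,0],[[0,0,0],0,0],[[0,0,0],0,0],[[0,0,0],0,0],[[0,0,0],0,0],[[0,0,0],0,0]]'
```

```text
time: 12.25
tcp_pos: [0.4152, 0.0363, 0.0638]
eef_rot: [180.0, -0.0, 78.2]
ft_force: [-1.9, 1.8, 17.4]
opening: -0.0
grip_force: 8.6
```

The force rose to 17 N at z = 0.0638, which is 6 mm below the button's top, so the button is fully in. I'll lift off and check.

```bash
python3 -m creep '[[[0,0,-0.3],0,0],[[0,0,-0.7],0,0],[[0,0,-1.5],0,0],[[0,0,-2.5],0,0],[[0,0,-3],0,0],[[0,0,-3],0,0],[[0,0,-2],0,0],[[0,0,-1],0,0],[[0,0,0],0,0],[[0,0,0],0,0]]' && python3 - <<'E'
from h import *
p=viewer.camera("side"); cv2.imwrite('pics/side4.png',cv2.resize(p['frame'][150:310,200:400,::-1],None,fx=3,fy=3,interpolation=2))
print(viewer.spot_point(p,"start_top")[:1])
s=manip.sense();print(s['tcp_pos'],s['ft_force'],s['time'])
E
```

```text
time: 13.25
tcp_pos: [0.4144, 0.0363, 0.202]
eef_rot: [-179.9, 0.0, 78.2]
ft_force: [0.4, 0.6, -0.5]
opening: 0.0
grip_force: 0.0
[{'position': [0.4185, 0.0358, 0.0725], 'conf': 0.47}]
[0.41442185 0.03628004 0.20190237] [ 0.33507569 -0.02011909  0.64488461] 13.35
```

View pics/side4.png

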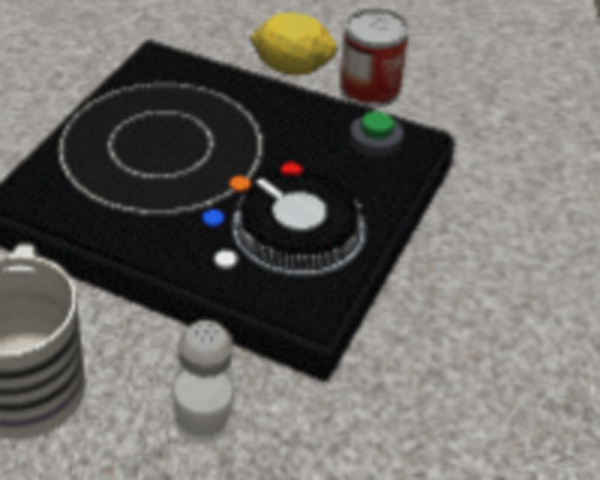

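The pointer is still at the orange dot (tip at 260,182), the green button is out (377,124), and the surrounding things have not moved.

```bash
python3 -c "
from cell import manip
print(manip.job_done())"
```

```text
the job is handed in; nothing more can be done
None
```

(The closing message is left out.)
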